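# Snap the bearing cap into the engine cover

### The job

Fit the domed bearing cap to the engine cover: lay it dome up in the mouth of the round recess and let go of it, then push it straight down with the larger of the two cup drivers - not with the gripper itself - until it has snapped in behind all four spring clips and sits level and fully home. Stand the driver upright on the bench again and let go of it. Leave the smaller driver and the piston where they are.

Things in the scene. Friction and masses are not known exactly. Their poses are not given: they have to be found in the camera images.
- cap: bearing cap, bright steel, 0.12 kg, loose on the bench dome up, like a top hat: round flange 72 mm in diameter, 4 mm thick (lower edge bevelled) and on it a dome 38 mm in diameter, its sides upright from 4 to 22 mm above the underside, then rounded off to the top at 29 mm. Grip it by the dome. Origin: centre of the underside; z up through the dome.
- seat (a point): centre of the ledge at the bottom of the engine cover's round recess (a bearing shows inside it), 42 mm above the bench, z up. Fully home, the cap's underside rests on this ledge, its origin at this point. The recess wall is 80 mm in inside diameter at the rim, narrowing to 76 mm at the ledge.
- rim (a point): centre of the mouth of the recess, level with its rim, 16.4 mm above the seat and 58.4 mm above the bench; of the cover only the clips stand higher, by 3 mm. A cap laid in the mouth rests on the clips' slopes and does not go down by itself: its underside is then about 12 mm above the seat, its flange's top about level with the rim.
- clip0 (a joint): one of four alike steel spring clips, 14 mm wide, in windows of the recess wall (at the cover's +x, +y, -x, -y sides); flared tops 3 mm above the rim, sloping inward down to noses 33 mm from the recess centre, 6.8 mm above the seat. Value: lean outward in rad, 0 at rest; springs back. Pushing the cap past all four noses takes about 8 to 20 N; then they close over its flange.
- cover: cast aluminium engine cover, pear-shaped, about 160 mm across, with a bolted edge flange, fixed on a dark steel plate 185 (x) x 210 (y) x 10 mm; does not move. Origin: centre of the plate's underside on the bench. The recess, in the broad lobe, is centred at x -20 mm, y +25 mm in this frame; a closed plug boss with a hexagon (up to 55 mm high) on the narrow lobe at x +35, y -50 mm.
- driver: the larger cup driver, 155 mm tall, 0.42 kg, standing on its open end: steel cup 60 mm in outside diameter with a round opening 46 mm wide, 31 mm deep in its underside, which goes over the cap's dome so that the cup's ring-shaped lower face bears on the flange; steel shoulder from 40 to 52 mm up, then a black round handle 30 mm in diameter to the top. Origin: centre of the underside; z up.
- small_driver: the smaller cup driver, same form, 120 mm tall, cup 38 mm and handle 22 mm in diameter; too small for this cap; leave alone. Origin: centre of the underside.
- piston: bystander: aluminium piston standing on the bench, 76 mm in diameter, 64 mm high. Origin: centre of the underside.
Things that resemble listed ones, but are neither listed nor needed, are in the scene too. Leave any black or red look-alike of the cap alone.

How it is judged:
On the way, in this order (a step that is already met when the one before it is completed fails the run):
1. the cap lies dome up in the mouth of the recess, on the clips, let go (horizontal distance between cap and seat below 0.006 m and z of cap in the frame of seat between 0.007 and 0.017 m and angle between cap's own z axis and vertical below 0.2 rad and contact force between the fingers and cap below 0.1 N), for 0.2 s.
2. the larger driver, held in the gripper, presses on the cap before it goes in (horizontal distance between cap and seat below 0.007 m and z of cap in the frame of seat above 0.004 m and contact force between driver and cap above 4 N and contact force between the fingers and driver above 2 N), for 0.02 s.
3. the cap is snapped in, level and fully home on the ledge (horizontal distance between cap and seat below 0.004 m and z of cap in the frame of seat below 0.0015 m and angle between cap's own z axis and vertical below 0.035 rad), for 0.1 s.
At the end, for the whole second after the job is handed in: The cap is fully home in the recess (its underside within 1.5 mm of the ledge, centred within 4 mm, level within 2 degrees) and the larger driver stands upright (within 3 degrees) and still on the bench top (all of step 3 and angle between driver's own z axis and vertical below 0.05 rad and height (world z) of driver below 0.004 m and linear speed of driver below 0.02 m/s); the robot touches nothing.
It fails at once if the gripper, and not the driver, pushes the cap past the clips (horizontal distance between cap and seat below 0.02 m and z of cap in the frame of seat below 0.006 m and contact force between any of the fingers, the arm and cap above 1 N).
It fails at once if the smaller driver is moved more than 25 mm (distance of small_driver from where it was at the start of the episode above 0.025 m).
It fails at once if the piston is moved more than 25 mm (distance of piston from where it was at the start of the episode above 0.025 m).
It also fails if it takes over 53 s, if anything falls off the work surface, if the arm or the gripper's body presses on something with over 40 N, if the wrist force passes 120 N, or if a joint passes its speed limit or range.

### The arm

A 6-joint arm with a two-finger parallel gripper is mounted at the origin on the work surface. World frame = base frame: x ahead of the robot, y to its left, z up, the work surface at z = 0. Lengths are in m, angles in rad, forces in N, time in s.
With the tool pointing down it reaches from about 0.25 to 0.775 m from the base axis. Payload 4 kg.
Tool frame: the origin (TCP) lies at the very end of the fingers, on their centre line; the grasp point (between the pads) lies 19 mm behind it; z points along the fingers, y is the line along which they close (so a half turn about z gives the same grasp; the last joint's range is limited). The gripper opens to 94 mm and grips with 3 to 60 N. Pads are 16 mm wide; open, the fingers measure 119 mm over their backs; the gripper's body (75 mm by 177 mm) begins 78 mm behind the grasp point.
Start: joints at [1.122, 0.087, 1.371, -0, 1.684, -0.103], TCP at [0.186, 0.517, 0.206] pointing down, gripper open.
Joint ranges: [-3.1, 3.1], [-0.76, 2.03], [0.27, 2.55], [-1.08, 4.22], [0.17, 2.65], [-2.57, 2.57]. Speed limits (rad/s): [2.79, 2.79, 3.14, 3.14, 3.14, 3.14].

### API

Orientations are given as a rotation vector (axis times angle).
In Python, from plant import manip gives the robot as it stands. The module is installed in compiled form; this text tells all that it offers.
- The arm moves only by the tool step_arm, never from a script. Its argument "series" is a list of rows, each a list of 6 numbers: the shift along the world's x, y, z in mm, then the turn, a rotation vector about the world's x, y, z in degrees. A call has 1 to 12 rows; each row shifts and turns the commanded pose from where the row before left it; what a row does not reach is not made up. A row lasts 1/12 s, in which the tool goes at most 41.7 mm and 7.16 degrees, less where a joint would pass 70% of its speed; a pose out of reach is approached as far as the arm can. A call is refused whole if a number of a shift passes 41.7 or a number of a turn 7.16, either way. A call with a gripper value outside its range is refused whole. "gripper" is the closure, from 0 (fully open) to 1 (shut), set as the call begins (left out, the last holds). The fingers move at their own pace and stop on an object; "grip_force" is the grip in N (left out, the last holds). Time passes only in rows, so rows that do not move let the fingers close. It gives the time, the measured TCP pose, the force, the opening and the grip force at its end, in the units of the state.
- manip.state(): the state, without advancing time (a new reading comes with each control period).
- manip.snapshot(name): name is "scene" or "top"; returns the picture (400x640x3 uint8, blue, green, red); there is no depth.
- manip.camera_params(name): a dict with "fovy" (degrees; the focal length in pixels is half the picture's height over the tangent of half this angle, whatever the lens; pixels are square), "cx", "cy" (the principal point, pixels), "origin" and "orientation" of the camera in the world. Camera axes: x right, y up, looking along -z (the intrinsics and any distortion apply to the point x, -y, -z); pixel columns grow to the right and rows downward; lengths in m; the calibration is good to about 2 mm. A picture is of the moment at which its call begins. camera_params takes no time and is no camera call.
- manip.close_job(): hands the job in; it is judged then, once.
The state is a dict: "time_s": time; "q": joint angles; "qvel": joint speeds; "joint_torque": joint torques, N m; "ee_pos": TCP position; "eef_rot": TCP orientation; "force": force on the tool from outside, world axes, zero at the start; "torque": the same for the moment, N m; "opening": finger opening in m; "grasp_force": force on a finger pad.
Only numpy, scipy, OpenCV 4.12 (cv2) and the standard library are available. Lean on these libraries where they do the work, as an engineer would, in place of code of your own. Each camera call takes 0.05 s, during which the arm holds its last target. There are 200 camera calls.

## Working session

There is one attempt and no reset: what is moved stays moved. The work goes in short steps, Python scripts to look and compute and a tool call to move; the robot and the scene stay as the last step left them, time stands still between calls to the robot, and variables do not carry over. Pictures are saved under pics/ and viewed, at most 10 in all, crops included, and the job is handed in when it is done.

Besides the shell and the picture viewer there is one more tool, called after "Request:" as a command line: name --pt "numbers of a row" for each row, then --argument value for the rest. step_arm: Moves the arm, as the interface text tells. Its arguments: {"type":"object","properties":{"series":{"type":"array"},"gripper":{"type":"number"},"grip_force":{"type":"number"}},"required":["series"]}

```bash
mkdir -p pics
python3 - <<'E'
from plant import manip
import cv2
for n in("scene","top"):
    cv2.imwrite(f"pics/{n}0.png",manip.snapshot(n)); print(n,manip.camera_params(n))
print(manip.state())
E
```

```text
scene {'fovy': 47.32104325253068, 'cx': 321.8468225604535, 'cy': 197.86653219793268, 'origin': array([1.13236167, 0.55665171, 0.74296555]), 'orientation': array([0.39613528, 1.02438998, 2.18167384])}
top {'fovy': 53.36500156790064, 'cx': 327.86446161407315, 'cy': 206.86767332814532, 'origin': array([ 0.48389343, -0.05309431,  1.20906015]), 'orientation': array([ 0.08162407, -0.07864842, -1.59544657])}
{'time_s': 0.1, 'q': array([ 1.12191418e+00,  8.79027921e-02,  1.37210357e+00, -3.10489052e-05,
        1.68359484e+00, -1.03107879e-01]), 'qvel': array([ 0.00015975, -0.00058545, -0.00342503, -0.00124134, -0.00186811,
       -0.00011443]), 'joint_torque': array([ 2.01753741e-03, -3.41254735e+01, -3.03301084e+01,  7.18530058e-02,
        3.04968178e-02, -8.51395498e-05]), 'ee_pos': array([0.1862113 , 0.5169917 , 0.20440913]), 'eef_rot': array([-5.40355307e-01, -3.09424612e+00,  3.04832101e-03]), 'force': array([-0.64834978,  0.1355837 , -0.28557242]), 'torque': array([ 0.0181747 , -0.04442788, -0.01836432]), 'grasp_force': 0.0, 'opening': 0.09396393199601699}
```

View pics/top0.png

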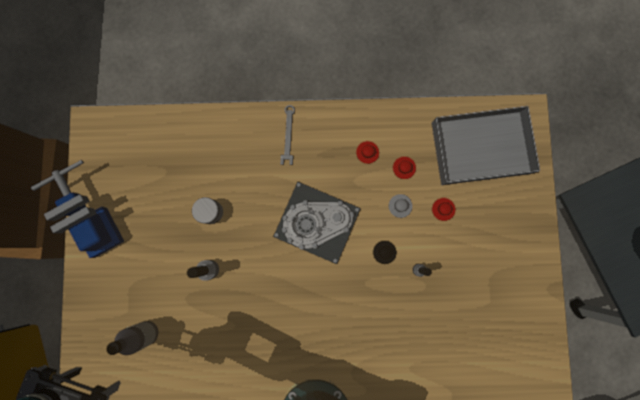

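View pics/scene0.png

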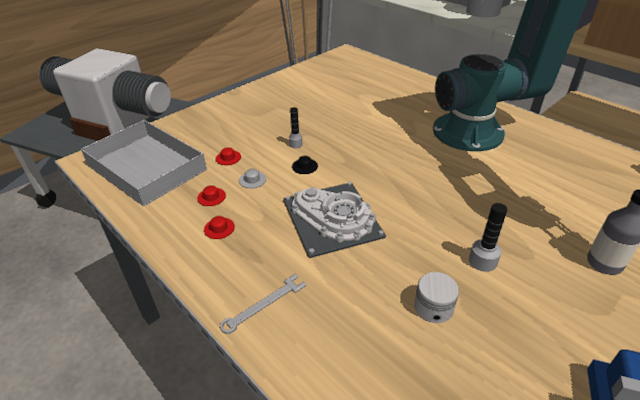

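The steel cap is at top (401,206). Its look-alikes are red at (367,152), (404,168) and (443,209), and black at (385,252). The larger driver is at top (205,270), scene (485,255). The smaller one is at top (423,270), and the piston is at (207,211). I'll check these choices in close crops.

```bash
cat > h.py <<'E'
from plant import manip
import cv2, numpy as np
from scipy.spatial.transform import Rotation as R
from scipy.optimize import least_squares
C={n:manip.camera_params(n) for n in("scene","top")}
def K(n): return 200/np.tan(np.radians(C[n]["fovy"]/2))
def proj(n,p):
    c=C[n]; q=R.from_rotvec(c["orientation"]).inv().apply(np.atleast_2d(p)-c["origin"])
    return np.c_[c["cx"]+K(n)*q[:,0]/-q[:,2], c["cy"]-K(n)*q[:,1]/-q[:,2]]
def back(n,u,v,z):
    c=C[n]; d=R.from_rotvec(c["orientation"]).apply([(u-c["cx"])/K(n),-(v-c["cy"])/K(n),-1])
    return c["origin"]+d*(z-c["origin"][2])/d[2]
def crop(im,x,y,w,h,s): return cv2.resize(im[y:y+h,x:x+w],None,fx=s,fy=s,interpolation=cv2.INTER_CUBIC)
E
python3 - <<'E'
from h import *
t=cv2.imread("pics/top0.png");s=cv2.imread("pics/scene0.png")
cv2.imwrite("pics/c1.png",crop(t,270,175,155,95,5))
a=crop(s,225,160,165,100,4.8)
cv2.imwrite("pics/c2.png",a)
b=np.hstack([crop(t,180,190,60,100,6),crop(s,455,195,70,100,6)]);cv2.imwrite("pics/c3.png",b)
E
```

```text
(no output)
```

View pics/c1.png

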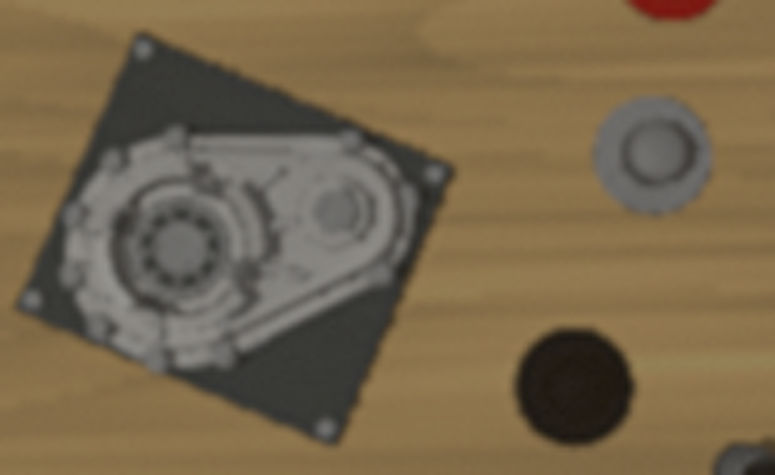

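View pics/c2.png

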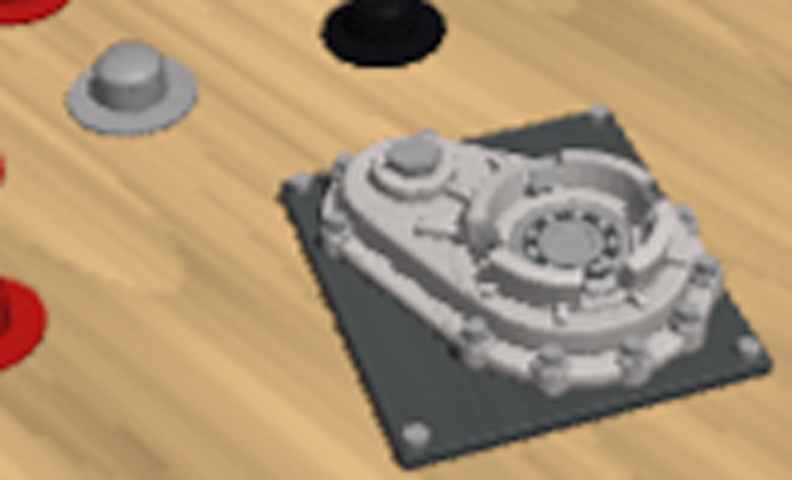

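View pics/c3.png

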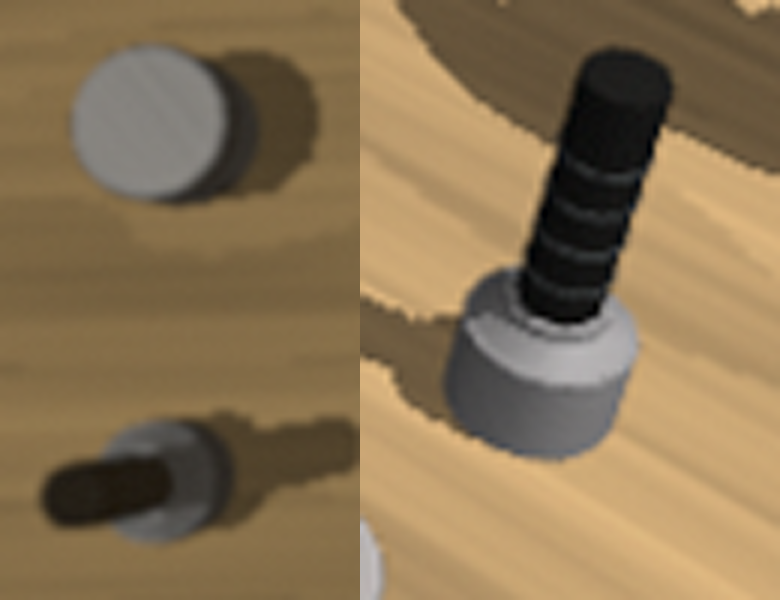

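```bash
cat >> h.py <<'E'
def px(x,y,ox,oy,s): return (ox+(x+.5)/s-.5, oy+(y+.5)/s-.5)
T=lambda x,y:px(x,y,270,175,5)
S=lambda x,y:px(x,y,225,160,4.8)
E
python3 - <<'E'
from h import *
cn=np.array([[-.0925,.105],[.0925,.105],[.0925,-.105],[-.0925,-.105]])
# cover: -x,+y ; +x,+y ; +x,-y ; -x,-y
top=np.array([T(15,307),T(143,32),T(455,170),T(336,444)])
sc=np.array([S(771,364),S(402,460),S(282,188),S(603,108)])
def P(v):
    c,s=np.cos(v[2]),np.sin(v[2]); return lambda q,z: np.c_[np.array(q)@np.array([[c,s],[-s,c]])+v[:2],np.full(len(q),z)]
for use in("top","scene","both"):
    f=lambda v:np.r_[(proj("top",P(v)(cn,.01))-top).ravel()*(use!="scene"),(proj("scene",P(v)(cn,.01))-sc).ravel()*(use!="top")]
    r=least_squares(f,[.5,0,0]); seat=P(r.x)([[-.02,.025]],0)[0]; print(use,r.x,"seat",seat,"res",abs(r.fun).max(),"boss",P(r.x)([[.035,-.05]],0)[0])
print("cap top",back("top",*T(653,155),.003),"cap scene flange",back("scene",*S(132,96),.004), "dome top", back("scene",*S(131,60),.025),back("top",*T(659,150),.022))
for n,p in(("top",px(75,494,180,190,6)),("scene",px(626-360,78,455,195,6))): print("driver top",n,back(n,*p,.155))
print("cup top view z20",back("top",*px(168,481,180,190,6),.040))
print("piston",back("top",*px(149,122,180,190,6),.064))
print("small",back("top",423,270,.06))
# overlay
t=cv2.imread("pics/top0.png");s=cv2.imread("pics/scene0.png")
a=crop(t,270,175,155,95,5);b=crop(s,225,160,165,100,4.8)
th=np.linspace(0,2*np.pi,60)
def circ(x,y,z,rr):return np.c_[x+rr*np.cos(th),y+rr*np.sin(th),0*th+z]
cap=back("top",*T(653,155),.003)
for cc,col in((circ(seat[0],seat[1],.0584,.04),(0,255,0)),(circ(seat[0],seat[1],.042,.038),(255,255,0)),(circ(cap[0],cap[1],.004,.036),(0,255,0)),(circ(cap[0],cap[1],.022,.019),(0,0,255))):
    for im,n,o,sc_ in((a,"top",(270,175),5),(b,"scene",(225,160),4.8)):
        cv2.polylines(im,[(((proj(n,cc)-o)+.5)*sc_-.5).round().astype(int)],True,col,1)
cv2.imwrite("pics/o1.png",np.vstack([cv2.resize(a,(560,343)),np.zeros((0,560,3),np.uint8)]));
cv2.imwrite("pics/o.png",np.hstack([cv2.resize(a[:,:480],None,fx=.8,fy=.8)[:380],cv2.resize(b,None,fx=.5,fy=.5)[:240].repeat(1,0) if 0 else cv2.resize(b,(395,380))]))
E
```

```text
top [ 0.56126864 -0.01850835 -0.44025061] seat [0.5538299 0.0126311 0.       ] res 1.0617242271379155 boss [ 0.57162291 -0.07865641  0.        ]
scene [ 0.56284011 -0.01452131 -0.43003046] seat [0.55508351 0.01654049 0.        ] res 1.1161499854465546 boss [ 0.57380854 -0.07456041  0.        ]
both [ 0.56171216 -0.01653397 -0.43444525] seat [0.55409277 0.01456176 0.        ] res 1.6892925559227479 boss [ 0.57241543 -0.07662091  0.        ]
cap top [ 0.60504359 -0.27274689  0.003     ] cap scene flange [ 0.60686476 -0.26842094  0.004     ] dome top [ 0.60246474 -0.27121767  0.025     ] [ 0.60605272 -0.27301508  0.022     ]
driver top top [0.42945957 0.30779382 0.155     ]
driver top scene [0.42938506 0.31100352 0.155     ]
cup top view z20 [0.42859124 0.30209995 0.04      ]
piston [0.60127217 0.30477919 0.064     ]
small [ 0.4129467  -0.31916828  0.06      ]
```

View pics/o.png

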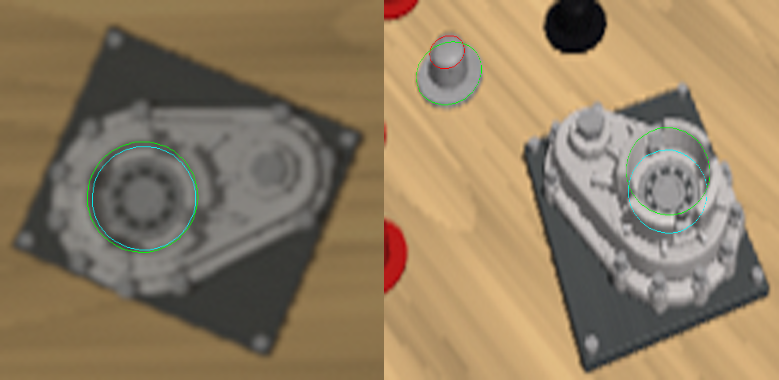

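The overlay matches: the green and cyan rings fall on the recess rim and ledge, and the flange ring falls on the cap. The two cameras differ by about 4 mm in y, so I'll use the average and check relative positions later. Recess axes are yawed -24.9°, so I'll close the fingers at yaw 20°, which is between the clips.

Request:
step_arm --pt "0 0 40 0 0 0" --pt "0 0 40 0 0 0" --pt "0 0 40 0 0 0" --pt "0 0 40 0 0 0" --pt "17 -32 0 0 0 -7.15" --pt "17 -32 0 0 0 -7.15" --pt "17 -32 0 0 0 -7.15" --pt "17 -32 0 0 0 -7.15" --pt "17 -32 0 0 0 -7.15" --pt "17 -32 0 0 0 -7.15" --pt "17 -32 0 0 0 -7.15" --pt "17 -32 0 0 0 0" --gripper 0.3 --grip_force 20

```text
time_s: 1.1
ee_pos: [0.3227, 0.2598, 0.3651]
eef_rot: [-1.804, -2.572, 0.0]
force: [-0.2, -0.3, 0.2]
opening: 0.066
grasp_force: 0.0
```

Request:
step_arm --pt "17 -32 0 0 0 0" --pt "17 -32 0 0 0 0" --pt "17 -32 0 0 0 0" --pt "17 -32 0 0 0 0" --pt "17 -32 0 0 0 0" --pt "17 -32 0 0 0 0" --pt "17 -32 -15 0 0 0" --pt "17 -32 -15 0 0 0" --pt "17 -32 -15 0 0 0" --pt "17 -32 -15 0 0 0" --pt "17 -32 -15 0 0 0" --pt "17 -32 -15 0 0 0"

```text
time_s: 2.1
ee_pos: [0.5267, -0.1243, 0.2742]
eef_rot: [-1.799, -2.575, 0.0]
force: [-0.2, 0.4, 1.7]
opening: 0.0656
grasp_force: 0.0
```

Request:
step_arm --pt "15.8 -29.4 -25 0 0 0" --pt "15.8 -29.4 -25 0 0 0" --pt "15.8 -29.4 -25 0 0 0" --pt "15.8 -29.4 -25 0 0 0" --pt "15.6 -29.4 -25 0 0 0" --pt "0 0 -30 0 0 0" --pt "0 0 -30 0 0 0" --pt "0 0 -15 0 0 0" --pt "0 0 0 0 0 0"

```text
time_s: 2.85
ee_pos: [0.6017, -0.2679, 0.0685]
eef_rot: [-1.793, -2.565, 0.002]
force: [-0.8, 0.3, -0.4]
opening: 0.0659
grasp_force: 0.0
```

Run:
```python
from h import *
t=manip.snapshot("top");s=manip.snapshot("scene");p=manip.state()["ee_pos"];print(p,proj("top",p),proj("scene",p))
cv2.imwrite("pics/g1.png",np.hstack([crop(t,365,160,75,95,5),crop(s,215,130,75,95,5)]))
```

```text
[ 0.60472632 -0.26919927  0.07474488] [[403.41352123 203.12326297]] [[249.47736871 157.20969563]]
```

View pics/g1.png

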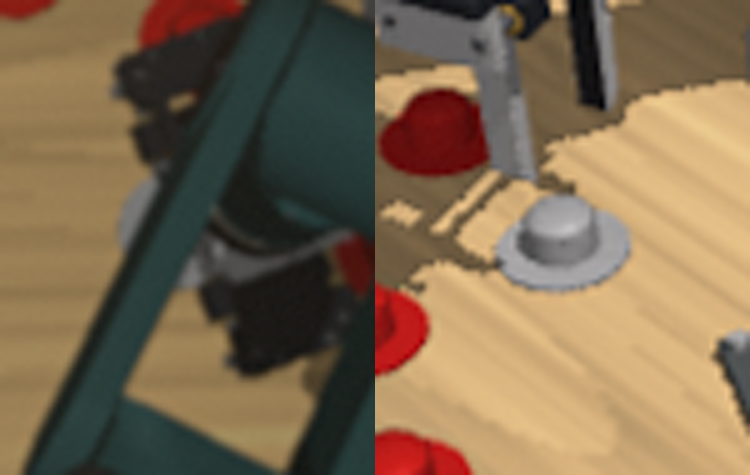

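The scene view shows the fingers straddling the bright steel cap (dome at crop (560,225)), and the finger midpoint fits the TCP to about 1.5 px. I'll shift by -3 mm in y, descend and grip.

Request:
step_arm --pt "0 -2.5 -20 0 0 0" --pt "0 0 -20 0 0 0" --pt "0 0 -15 0 0 0" --pt "0 0 -10 0 0 0" --pt "0 0 0 0 0 0" --pt "0 0 0 0 0 0"

```text
time_s: 3.45
ee_pos: [0.6059, -0.2721, 0.0119]
eef_rot: [1.798, 2.574, 0.0]
force: [0.3, 0.2, 0.0]
opening: 0.0658
grasp_force: 0.0
```

Request:
step_arm --pt "0 0 0 0 0 0" --pt "0 0 0 0 0 0" --pt "0 0 0 0 0 0" --pt "0 0 0 0 0 0" --pt "0 0 0 0 0 0" --pt "0 0 0 0 0 0" --gripper 1 --grip_force 20

```text
time_s: 3.95
ee_pos: [0.6057, -0.2721, 0.0114]
eef_rot: [1.798, 2.574, 0.001]
force: [0.7, 0.9, 2.3]
opening: 0.0373
grasp_force: 20.0
```

Request:
step_arm --pt "0 0 40 0 0 0" --pt "0 0 40 0 0 0" --pt "-5.2 28.5 25 0 0 0" --pt "-5.2 28.5 0 0 0 0" --pt "-5.2 28.5 0 0 0 0" --pt "-5.2 28.5 0 0 0 0" --pt "-5.2 28.5 0 0 0 0" --pt "-5.2 28.5 0 0 0 0" --pt "-5.2 28.5 0 0 0 0" --pt "-5.2 28.5 0 0 0 0" --pt "-5.2 28.5 0 0 0 0" --pt "-5.2 28.5 0 0 0 0"

```text
time_s: 4.95
ee_pos: [0.5523, 0.0143, 0.1152]
eef_rot: [-1.799, -2.575, 0.001]
force: [-0.5, -0.0, -1.9]
opening: 0.0372
grasp_force: 20.0
```

Request:
step_arm --pt "0 0 -20 0 0 0" --pt "0 0 -15 0 0 0" --pt "0 0 0 0 0 0" --pt "0 0 0 0 0 0" --pt "0 0 0 0 0 0"

```text
time_s: 5.37
ee_pos: [0.5535, 0.0128, 0.0812]
eef_rot: [1.799, 2.575, 0.001]
force: [0.0, 1.3, -0.4]
opening: 0.0373
grasp_force: 20.0
```

Run:
```python
from h import *
t=manip.snapshot("top");s=manip.snapshot("scene");p=manip.state()["ee_pos"];print(p,proj("top",p),proj("scene",p))
a=crop(t,285,180,60,80,6.6);b=crop(s,300,160,80,100,6.6)
th=np.linspace(0,2*np.pi,60)
pr=(proj("scene",np.c_[p[0]+.036*np.cos(th),p[1]+.036*np.sin(th),0*th+p[2]-.0114+.004])-(300,160)+.5)*6.6-.5
cv2.polylines(b,[pr.round().astype(int)],True,(0,0,255),1)
pr=(proj("scene",np.c_[.554+.04*np.cos(th),.0135+.04*np.sin(th),0*th+.0584])-(300,160)+.5)*6.6-.5
cv2.polylines(b,[pr.round().astype(int)],True,(0,255,0),1)
cv2.imwrite("pics/g2.png",b[:600,:])
```

```text
[0.55404316 0.01256664 0.08182264] [[305.35265724 223.20489819]] [[342.6793993  195.99732726]]
```

View pics/g2.png

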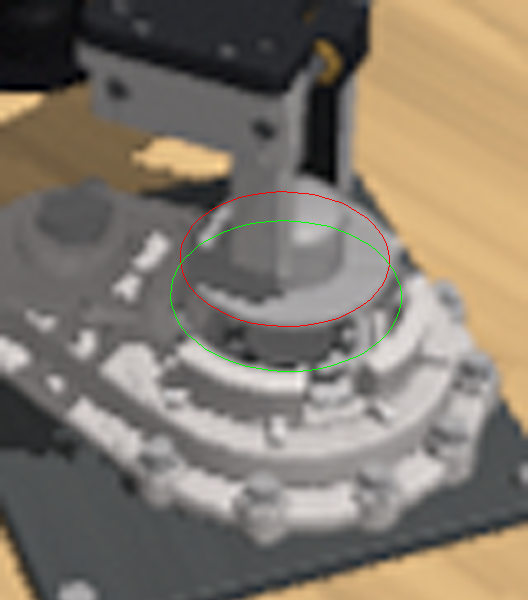

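The cap is level over the recess. Relative to it the recess sits within about 1 mm, because the scene camera biases both the same way. Lowering.

Request:
step_arm --pt "0.3 0.7 -7 0 0 0" --pt "0 0 -5 0 0 0" --pt "0 0 -2 0 0 0" --pt "0 0 0 0 0 0" --pt "0 0 0 0 0 0"

```text
time_s: 5.88
ee_pos: [0.5537, 0.0139, 0.0664]
eef_rot: [1.799, 2.575, 0.001]
force: [0.6, 0.0, -1.4]
opening: 0.0369
grasp_force: 20.0
```

Request:
step_arm --pt "0 0 -0.7 0 0 0" --pt "0 0 -0.7 0 0 0" --pt "0 0 0 0 0 0" --pt "0 0 0 0 0 0"

```text
time_s: 6.22
ee_pos: [0.5539, 0.0138, 0.0656]
eef_rot: [1.798, 2.575, 0.001]
force: [1.4, 0.2, 0.7]
opening: 0.0372
grasp_force: 20.0
```

Request:
step_arm --pt "0 0 0 0 0 0" --pt "0 0 0 0 0 0" --pt "0 0 0 0 0 0" --pt "0 0 0 0 0 0" --gripper 0.42

```text
time_s: 6.55
ee_pos: [0.5531, 0.0136, 0.0649]
eef_rot: [-1.799, -2.575, 0.001]
force: [0.1, 0.5, -1.4]
opening: 0.0544
grasp_force: 0.0
```

Request:
step_arm --pt "0 0 15 0 0 0" --pt "0 0 35 0 0 0" --pt "0 0 41 0 0 0" --pt "0 0 41 0 0 0" --pt "-13.8 33 10 0 0 0" --pt "-13.8 33 10 0 0 0" --pt "-13.8 33 10 0 0 0" --pt "-13.8 33 10 0 0 0" --pt "-13.8 33 0 0 0 0" --pt "0 0 0 0 0 0"

```text
time_s: 7.38
ee_pos: [0.4823, 0.1837, 0.2385]
eef_rot: [-1.789, -2.581, -0.005]
force: [-0.4, 0.4, -0.8]
opening: 0.0544
grasp_force: 0.0
```

Run:
```python
from h import *
t=manip.snapshot("top");s=manip.snapshot("scene")
cv2.imwrite("pics/g3.png",np.hstack([crop(t,275,185,65,80,6),crop(s,305,165,65,80,6)]))
```

```text
(no output)
```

View pics/g3.png

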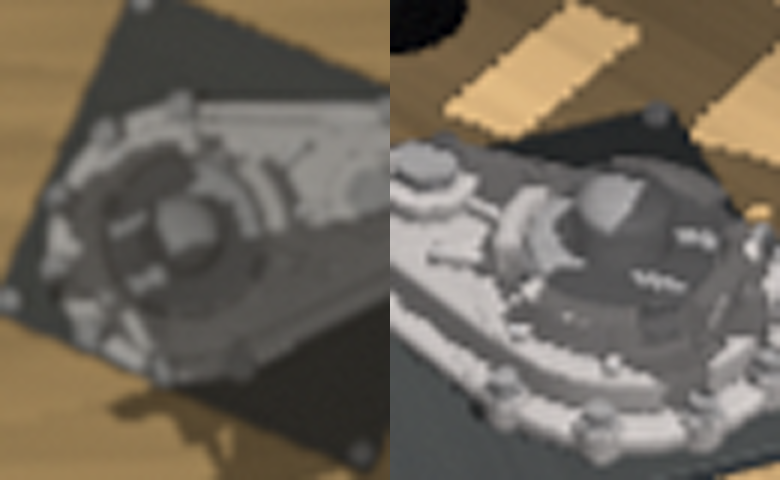

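The cap lies level in the mouth: dome at crop (187,228) in top, flange inside the clips. Going to the driver. I'll grip it lightly at two crossed angles so that it centres on the TCP both ways.

Request:
step_arm --pt "-13.7 32.5 0 0 0 0" --pt "-13.7 32.5 0 0 0 0" --pt "-13.7 32.5 0 0 0 0" --pt "-13.7 32.5 0 0 0 0" --pt "0 0 0 0 0 0" --pt "0 0 0 0 0 0" --pt "0 0 0 0 0 0" --gripper 0.25 --grip_force 3

```text
time_s: 8.07
ee_pos: [0.4304, 0.3074, 0.2366]
eef_rot: [1.8, 2.574, -0.002]
force: [0.7, -0.4, -0.2]
opening: 0.0706
grasp_force: 0.0
```

Request:
step_arm --pt "-0.7 1 -35 0 0 0" --pt "0 0 -40 0 0 0" --pt "0 0 -40 0 0 0" --pt "0 0 -30 0 0 0" --pt "0 0 -17 0 0 0" --pt "0 0 0 0 0 0" --pt "0 0 0 0 0 0"

```text
time_s: 8.65
ee_pos: [0.4294, 0.3078, 0.0744]
eef_rot: [-1.802, -2.573, 0.004]
force: [0.1, -0.4, 0.3]
opening: 0.0707
grasp_force: 0.0
```

Request:
step_arm --pt "0 0 0 0 0 0" --pt "0 0 0 0 0 0" --pt "0 0 0 0 0 0" --pt "0 0 0 0 0 0" --pt "0 0 0 0 0 0" --pt "0 0 0 0 0 0" --pt "0 0 0 0 0 0" --pt "0 0 0 0 0 0" --pt "0 0 0 0 0 0" --pt "0 0 0 0 0 0" --gripper 0.75 --grip_force 5

```text
time_s: 9.48
ee_pos: [0.4292, 0.31, 0.0756]
eef_rot: [1.798, 2.575, 0.001]
force: [0.2, 1.1, 1.6]
opening: 0.0296
grasp_force: 5.0
```

Request:
step_arm --pt "0 0 0 0 0 0" --pt "0 0 0 0 0 0" --pt "0 0 0 0 0 0" --pt "0 0 0 0 0 -7" --pt "0 0 0 0 0 -7" --pt "0 0 0 0 0 -7" --pt "0 0 0 0 0 -7" --pt "0 0 0 0 0 -7" --pt "0 0 0 0 0 -7" --pt "0 0 0 0 0 -7" --pt "0 0 0 0 0 -7" --gripper 0.35

```text
time_s: 10.4
ee_pos: [0.4287, 0.3096, 0.0748]
eef_rot: [2.802, 1.421, -0.001]
force: [-0.2, 0.2, 0.2]
opening: 0.0613
grasp_force: 0.0
```

Request:
step_arm --pt "0 0 0 0 0 -7" --pt "0 0 0 0 0 -7" --pt "0 0 0 0 0 -7" --pt "0 0 0 0 0 -7" --pt "0 0 0 0 0 -6" --pt "0 0 0 0 0 0" --pt "0 0 0 0 0 0"

```text
time_s: 10.98
ee_pos: [0.4288, 0.3097, 0.0749]
eef_rot: [3.092, 0.553, -0.001]
force: [0.2, 0.3, 0.5]
opening: 0.0612
grasp_force: 0.0
```

Request:
step_arm --pt "0 0 0 0 0 0" --pt "0 0 0 0 0 0" --pt "0 0 0 0 0 0" --pt "0 0 0 0 0 0" --pt "0 0 0 0 0 0" --pt "0 0 0 0 0 0" --pt "0 0 0 0 0 0" --pt "0 0 0 0 0 0" --gripper 1 --grip_force 5

```text
time_s: 11.65
ee_pos: [0.429, 0.3097, 0.0752]
eef_rot: [3.093, 0.549, 0.0]
force: [-0.7, -1.0, 0.2]
opening: 0.03
grasp_force: 5.0
```

Request:
step_arm --pt "0 0 0 0 0 0" --pt "0 0 0 0 0 0" --pt "0 0 0 0 0 0" --grip_force 55

```text
time_s: 11.9
ee_pos: [0.429, 0.3097, 0.0752]
eef_rot: [3.093, 0.549, 0.0]
force: [0.6, -0.2, -0.6]
opening: 0.0293
grasp_force: 55.0
```

Request:
step_arm --pt "0 0 30 0 0 0" --pt "0 0 40 0 0 0" --pt "0 0 40 0 0 0" --pt "13.85 -32.9 10 0 0 0" --pt "13.85 -32.9 0 0 0 0" --pt "13.85 -32.9 0 0 0 0" --pt "13.85 -32.9 0 0 0 0" --pt "13.85 -32.9 0 0 0 0" --pt "13.85 -32.9 0 0 0 0" --pt "13.85 -32.9 0 0 0 0" --pt "13.85 -32.9 0 0 0 0"

```text
time_s: 12.82
ee_pos: [0.5394, 0.0451, 0.1936]
eef_rot: [-3.092, -0.549, 0.004]
force: [0.9, 0.4, -4.5]
opening: 0.0295
grasp_force: 55.0
```

Request:
step_arm --pt "13.85 -32.9 0 0 0 0" --pt "0 0 -15 0 0 0" --pt "0 0 -15 0 0 0" --pt "0 0 0 0 0 0" --pt "0 0 0 0 0 0" --pt "0 0 0 0 0 0"

```text
time_s: 13.32
ee_pos: [0.5535, 0.0141, 0.1651]
eef_rot: [-3.093, -0.55, 0.001]
force: [0.5, -0.1, -3.5]
opening: 0.0297
grasp_force: 55.0
```

Run:
```python
from h import *
s=manip.snapshot("scene");t=manip.snapshot("top");p=manip.state()["ee_pos"];print(p)
a=crop(s,295,110,85,120,5);b=crop(t,275,175,70,120,5)
th=np.linspace(0,2*np.pi,60)
def dr(im,n,o,x,y,z,r,c):
    q=(proj(n,np.c_[x+r*np.cos(th),y+r*np.sin(th),0*th+z])-o+.5)*5-.5
    cv2.polylines(im,[q.round().astype(int)],True,c,1)
zb=p[2]-.075
dr(a,"scene",(295,110),p[0],p[1],zb,.03,(0,0,255)); dr(a,"scene",(295,110),p[0],p[1],zb+.04,.03,(0,0,255)); dr(a,"scene",(295,110),.5537,.0138,.058,.036,(0,255,0))
dr(a,"scene",(295,110),.5537,.0138,.076,.019,(0,255,0))
cv2.imwrite("pics/g4.png",np.hstack([a,b]))
```

```text
[0.55407245 0.0141599  0.16628376]
```

View pics/g4.png

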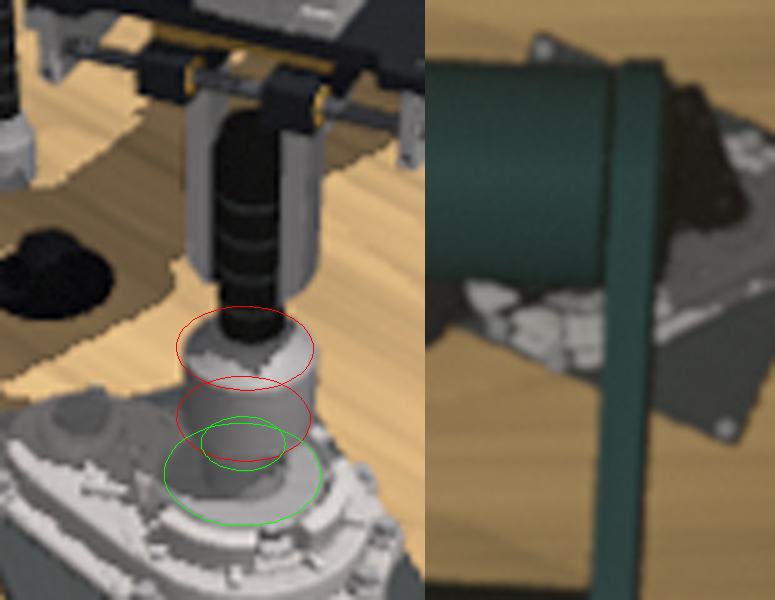

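The driver is upright and its bottom ring lines up with the cap in the scene view, both showing the same ~1 px right bias. Lowering it over the dome.

Request:
step_arm --pt "0 0 -5 0 0 0" --pt "0 0 -5 0 0 0" --pt "0 0 -4 0 0 0" --pt "0 0 0 0 0 0" --pt "0 0 0 0 0 0"

```text
time_s: 13.83
ee_pos: [0.5532, 0.0138, 0.1505]
eef_rot: [-3.093, -0.549, 0.002]
force: [0.0, -0.2, -4.2]
opening: 0.0297
grasp_force: 55.0
```

Request:
step_arm --pt "0 0 -5 0 0 0" --pt "0 0 -5 0 0 0" --pt "0 0 -4 0 0 0" --pt "0 0 0 0 0 0" --pt "0 0 0 0 0 0"

```text
time_s: 14.25
ee_pos: [0.5533, 0.0137, 0.1365]
eef_rot: [-3.093, -0.549, 0.002]
force: [-1.0, -1.1, -4.6]
opening: 0.0295
grasp_force: 55.0
```

No contact yet, so the dome has gone into the cup. Now pressing slowly.

Request:
step_arm --pt "0 0 -1 0 0 0" --pt "0 0 -1 0 0 0" --pt "0 0 -1 0 0 0" --pt "0 0 -1 0 0 0" --pt "0 0 0 0 0 0"

```text
time_s: 14.67
ee_pos: [0.5537, 0.0136, 0.1332]
eef_rot: [3.093, 0.549, 0.0]
force: [-0.7, 0.3, -4.8]
opening: 0.0295
grasp_force: 55.0
```

Request:
step_arm --pt "0 0 -1 0 0 0" --pt "0 0 -1 0 0 0" --pt "0 0 -1 0 0 0" --pt "0 0 0 0 0 0"

```text
time_s: 15.0
ee_pos: [0.5541, 0.0137, 0.1311]
eef_rot: [3.093, 0.549, 0.003]
force: [-0.5, -0.6, -0.5]
opening: 0.0295
grasp_force: 55.0
```

Request:
step_arm --pt "0 0 -1 0 0 0" --pt "0 0 -1 0 0 0" --pt "0 0 0 0 0 0" --pt "0 0 0 0 0 0"

```text
time_s: 15.33
ee_pos: [0.5544, 0.0136, 0.1292]
eef_rot: [3.093, 0.549, 0.004]
force: [0.8, 0.4, 4.3]
opening: 0.0295
grasp_force: 55.0
```

Request:
step_arm --pt "0 0 -1 0 0 0" --pt "0 0 -1 0 0 0" --pt "0 0 0 0 0 0" --pt "0 0 0 0 0 0"

```text
time_s: 15.67
ee_pos: [0.5545, 0.0136, 0.1276]
eef_rot: [3.092, 0.549, 0.004]
force: [-0.2, -0.5, 5.7]
opening: 0.0293
grasp_force: 55.0
```

Request:
step_arm --pt "0 0 -1 0 0 0" --pt "0 0 -1 0 0 0" --pt "0 0 0 0 0 0" --pt "0 0 0 0 0 0"

```text
time_s: 16.0
ee_pos: [0.5547, 0.0136, 0.1269]
eef_rot: [3.092, 0.549, 0.006]
force: [-2.4, 0.8, 9.7]
opening: 0.0291
grasp_force: 55.0
```

Request:
step_arm --pt "0 0 -1 0 0 0" --pt "0 0 -1 0 0 0" --pt "0 0 0 0 0 0" --pt "0 0 0 0 0 0"

```text
time_s: 16.33
ee_pos: [0.553, 0.0136, 0.1212]
eef_rot: [-3.093, -0.549, 0.003]
force: [0.1, 0.2, -0.1]
opening: 0.0295
grasp_force: 55.0
```

It snapped through at ~14 N. Pressing on a little to bottom it out firmly.

Request:
step_arm --pt "0 0 -1 0 0 0" --pt "0 0 -1 0 0 0" --pt "0 0 0 0 0 0" --pt "0 0 0 0 0 0"

```text
time_s: 16.67
ee_pos: [0.5531, 0.0136, 0.1212]
eef_rot: [3.093, 0.549, -0.001]
force: [-2.9, 0.4, 6.8]
opening: 0.0299
grasp_force: 55.0
```

Request:
step_arm --pt "0 0 -1.5 0 0 0" --pt "0 0 -1.5 0 0 0" --pt "0 0 0 0 0 0" --pt "0 0 0 0 0 0"

```text
time_s: 17.0
ee_pos: [0.5532, 0.0137, 0.1211]
eef_rot: [3.093, 0.549, 0.001]
force: [-7.4, -0.1, 17.0]
opening: 0.0296
grasp_force: 55.0
```

A hard stop at the home height (TCP 0.121 m, ~21 N). Lifting the driver off and taking it back to its place.

Request:
step_arm --pt "0 0 10 0 0 0" --pt "0 0 20 0 0 0" --pt "0 0 30 0 0 0" --pt "0 0 25 0 0 0" --pt "-13.85 32.9 0 0 0 0" --pt "-13.85 32.9 0 0 0 0" --pt "-13.85 32.9 0 0 0 0" --pt "-13.85 32.9 0 0 0 0" --pt "-13.85 32.9 0 0 0 0" --pt "-13.85 32.9 0 0 0 0" --pt "-13.85 32.9 0 0 0 0" --pt "-13.85 32.9 0 0 0 0"

```text
time_s: 18.0
ee_pos: [0.4412, 0.2779, 0.2]
eef_rot: [3.092, 0.549, -0.005]
force: [-0.4, -0.6, -4.4]
opening: 0.0297
grasp_force: 55.0
```

Request:
step_arm --pt "-13.85 32.9 0 0 0 0" --pt "0 0 -35 0 0 0" --pt "0 0 -35 0 0 0" --pt "0 0 -20 0 0 0" --pt "0 0 -10 0 0 0" --pt "0 0 0 0 0 0" --pt "0 0 0 0 0 0" --pt "0 0 0 0 0 0"

```text
time_s: 18.67
ee_pos: [0.4303, 0.3102, 0.1039]
eef_rot: [-3.092, -0.548, -0.005]
force: [-0.0, -0.1, -4.3]
opening: 0.0293
grasp_force: 55.0
```

Request:
step_arm --pt "0 0 -12 0 0 0" --pt "0 0 -10 0 0 0" --pt "0 0 -4 0 0 0" --pt "0 0 0 0 0 0" --pt "0 0 0 0 0 0" --pt "0 0 0 0 0 0"

```text
time_s: 19.17
ee_pos: [0.429, 0.3097, 0.0761]
eef_rot: [3.093, 0.549, 0.0]
force: [-0.5, 0.4, -4.1]
opening: 0.0297
grasp_force: 55.0
```

Request:
step_arm --pt "0 0 -1 0 0 0" --pt "0 0 -1 0 0 0" --pt "0 0 0 0 0 0" --pt "0 0 0 0 0 0"

```text
time_s: 19.5
ee_pos: [0.4293, 0.3099, 0.075]
eef_rot: [-3.093, -0.549, -0.002]
force: [-1.1, -0.8, 0.6]
opening: 0.0295
grasp_force: 55.0
```

It has touched the bench. Releasing gently and withdrawing.

Request:
step_arm --pt "0 0 0 0 0 0" --pt "0 0 0 0 0 0" --pt "0 0 0 0 0 0" --grip_force 5

```text
time_s: 19.75
ee_pos: [0.4294, 0.3099, 0.075]
eef_rot: [-3.093, -0.549, -0.002]
force: [-0.4, -0.8, 2.7]
opening: 0.0299
grasp_force: 5.0
```

Request:
step_arm --pt "0 0 0 0 0 0" --pt "0 0 0 0 0 0" --pt "0 0 0 0 0 0" --pt "0 0 0 0 0 0" --pt "0 0 0 0 0 0" --gripper 0.3

```text
time_s: 20.17
ee_pos: [0.429, 0.3098, 0.0741]
eef_rot: [3.093, 0.549, -0.0]
force: [0.7, -0.7, -1.1]
opening: 0.0598
grasp_force: 0.0
```

Request:
step_arm --pt "0 0 20 0 0 0" --pt "0 0 35 0 0 0" --pt "0 0 40 0 0 0" --pt "0 0 40 0 0 0" --pt "0 0 40 0 0 0" --pt "-20 25 0 0 0 0" --pt "-20 25 0 0 0 0" --pt "-20 25 0 0 0 0" --pt "-20 25 0 0 0 0" --pt "0 0 0 0 0 0" --pt "0 0 0 0 0 0"

```text
time_s: 21.08
ee_pos: [0.348, 0.4107, 0.249]
eef_rot: [3.092, 0.554, 0.0]
force: [1.1, 0.0, -0.1]
opening: 0.0651
grasp_force: 0.0
```

Run:
```python
from h import *
s=manip.snapshot("scene"); s0=cv2.imread("pics/scene0.png")
# driver handle/cup shift vs start; dome in the recess vs rendered prediction
tm=s0[200:275,465:515]; r=cv2.matchTemplate(s[180:300,440:540],tm,cv2.TM_CCOEFF_NORMED);_,m,_,l=cv2.minMaxLoc(r);print("driver shift",l[0]-25,l[1]-20,m)
tm=s0[168:180,243:262]; r=cv2.matchTemplate(s[170:225,320:370],tm,cv2.TM_CCOEFF_NORMED);_,m,_,l=cv2.minMaxLoc(r)
d=np.array([320+l[0]-243,170+l[1]-168]);print("dome shift",d,m)
cap0=np.array([[.605,-.2725,.022]])
for z in (.042,.054): print(z,proj("scene",[[.5537,.0138,z+.022]])-proj("scene",cap0))
print(manip.state()["ee_pos"],manip.state()["force"])
```

```text
driver shift 0 0 0.7810273170471191
dome shift [93 30] 0.6246001124382019
0.042 [[92.09578991 28.94585213]]
0.054 [[92.17906478 24.92704218]]
[0.34878381 0.40986116 0.2490039 ] [-0.81905606 -0.13422419 -0.24524064]
```

The driver stands where it started, and the dome shift (93,30) matches the home height, not the mouth. Handing in.

```bash
python3 -c "
from plant import manip
print(manip.close_job())"
```

```text
the job is handed in; nothing more can be done
None
```

The cap is snapped in and home in the recess, judging by a firm stop at the home height and an image match; the larger driver is back upright on the bench where it started, and the job was handed in at about 21 s without a verdict being returned.

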